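# Get the sample jar out from behind the bottles and weigh it

## Robot

A 6-joint arm with a two-finger parallel gripper is mounted at the origin on the work surface. World frame = base frame: x ahead of the robot, y to its left, z up, the work surface at z = 0. Lengths are in m, angles in rad, forces in N, time in s.
With the tool pointing down it reaches from about 0.325 to 0.925 m from the base axis. Payload 3.1 kg.
Tool frame: the origin (TCP) lies on the centre line of the jaws, within the pads' length; the fingertips stand 25 mm ahead of it and the grasp point (between the pads) lies 6 mm ahead of it; z points along the fingers, y is the line along which they close (so a half turn about z gives the same grasp; the last joint's range is limited). The gripper opens to 85 mm and grips with 20 to 120 N. Pads are 22 mm wide; open, the fingers measure 114 mm over their backs; the gripper's body (76 mm by 85 mm) begins 54 mm behind the grasp point. The pads swing forward as they close: fully open they stand 13 mm farther back than shut.
Start: joints at [1.009, 0.217, 1.613, -0, 1.311, -0.112], TCP at [0.272, 0.563, 0.256] pointing down, gripper open.
Joint ranges: [-2.75, 2.75], [-0.78, 2.1], [0.31, 2.55], [-1.13, 4.27], [0.13, 2.63], [-2.58, 2.58]. Speed limits (rad/s): [2.79, 2.79, 3.14, 3.14, 3.14, 3.14].

## Interface

Orientations are given as a unit quaternion [w, x, y, z].
In Python, from cell import manip, imaging gives the robot as it stands. The module is installed in compiled form; this text tells all that it offers.
- The arm moves only by the shell command python3 -m handwheel 'ROWS' [FORCE]. ROWS is text: rows parted by semicolons, each of 5 numbers parted by spaces: the shift along the tool's x, y, z in cm, then the turn about the tool's z in rad, then the closure in counts, from 0 (fully open) to 255 (shut). In form: tx ty tz roll hand; .... A call has exactly 5 rows; each row shifts and turns the commanded pose from where the row before left it, along the tool's axes as they then stand; what a row does not reach is not made up. A row lasts 1/10 s, in which the tool goes at most 50 mm and 8.59 degrees, less where a joint would pass 70% of its speed; a pose out of reach is approached as far as the arm can. A call with a gripper value outside its range is refused whole. The fingers move at their own pace and stop on an object; FORCE is the grip in N (left out, the last holds). Time passes only in rows, so rows that do not move let the fingers close, or fill a call up. It gives the time, the measured TCP pose, the force, the opening and the grip force at its end, in the units of the state.
- manip.read_state(): the state, without advancing time (a new reading comes with each control period).
- imaging.read_camera(name): name is "scene" or "side" or "wrist"; returns the picture (480x640x3 uint8, red, green, blue); there is no depth.
- imaging.get_calibration(name): a dict with "fx", "fy", "cx", "cy" (pixels), "R" (3x3) and "t" (3): a world point X has camera coordinates R X + t. Camera axes: x right, y down, z forward; pixel columns grow to the right and rows downward; lengths in m; the calibration is good to about 2 mm. A picture is of the moment at which its call begins: read the wrist's pose just before it. get_calibration takes no time and is no camera call; for the wrist camera it gives the pose at the moment of the call.
- manip.sign_off(): hands the job in; it is judged then, once.
The state is a dict: "t": time; "q": joint angles; "qd": joint speeds; "joint_torque": joint torques, N m; "position": TCP position; "orientation": TCP orientation; "force": force on the tool from outside, world axes, zero at the start; "moment": the same for the moment, N m; "finger_gap": finger opening in m; "gripper_force": force on a finger pad.
Only numpy, scipy, OpenCV 4.12 (cv2) and the standard library are available. Lean on these libraries where they do the work, as an engineer would, in place of code of your own. Each camera call takes 0.05 s, during which the arm holds its last target. There are 200 camera calls.

## Task

The squat sample jar stands behind three tall bottles: lift the bottles out one by one and stand all three upright in the steel side tray, and only then take the jar and set it gently in the middle of the balance's round pan. With the jar on the pan, put every bottle back, upright and centred on the rubber mat of its own shape (round on round, square on square, oblong on oblong). Do not knock anything over or shift the slide box beside the jar.

Things in the scene. Friction and masses are not known exactly. Their poses are not given: they have to be found in the camera images.
- bottle_round: Loose bottle of white plastic with a ribbed blue screw cap, 140 to 310 g. Round body 62 mm diameter, 92 mm high, sloping shoulder up to 106 mm, neck 26 mm diameter, cap 38 mm diameter from 114 to 140 mm above the base: grip it by the cap. Starts on the round mat. Origin: centre of the underside; z up.
- bottle_square: Loose bottle of white plastic with a ribbed blue screw cap, 140 to 310 g. Square body 58 x 58 mm, 88 mm high, shoulder up to 96 mm, neck 26 mm diameter, cap 38 mm diameter from 104 to 130 mm above the base: grip it by the cap. Starts on the square mat. Origin: centre of the underside; x and y along the sides, z up.
- bottle_oblong: Loose bottle of white plastic with a ribbed blue screw cap, 140 to 310 g. Oblong body 64 mm (its x) by 38 mm (its y), 100 mm high, shoulder up to 111 mm, neck 26 mm diameter, cap 34 mm diameter from 119 to 145 mm above the base: grip it by the cap. Starts on the oblong mat. Origin: centre of the underside; z up.
- jar: Loose squat round sample jar, amber with a plain black lid, 50 mm diameter all the way up, 42 mm high, 85 to 170 g. It stands on the floor (4 mm above the bench) of the white tray, about 70 mm behind the row of mats (towards the mats' +x), its side about 7 mm from the nearest bottles. Left and right of it (the mats' y) at least 30 mm is free, then come the slide box on one side and a fixed orange tube block, 42 mm high, on the other. Origin: centre of the underside; z up.
- slide_box: Loose low grey box with a white lid, 72 x 30 x 32 mm high, standing in the white tray beside the jar. Leave it where it is (20 mm at most). Origin: centre of the underside; x along its length.
- mat_round: Black rubber mat, round, 76 mm diameter. Fixed, lying in the front row on the floor of a shallow white tray (rim 12 mm high); the mats' centres are 78 mm apart along the mats' y axis; which mat is left, middle or right changes. All three share the white tray's yaw. The mat's x axis points from the row of mats towards the jar. Origin: centre of the mat's underside, 4 mm above the bench; its top is 2 mm above the origin.
- mat_square: Black rubber mat, square, 72 x 72 mm. Fixed, lying in the front row on the floor of a shallow white tray (rim 12 mm high); the mats' centres are 78 mm apart along the mats' y axis; which mat is left, middle or right changes. All three share the white tray's yaw. The mat's x axis points from the row of mats towards the jar. Origin: centre of the mat's underside, 4 mm above the bench; its top is 2 mm above the origin.
- mat_oblong: Black rubber mat, oblong, 76 mm (x) by 54 mm (y). Fixed, lying in the front row on the floor of a shallow white tray (rim 12 mm high); the mats' centres are 78 mm apart along the mats' y axis; which mat is left, middle or right changes. All three share the white tray's yaw. The mat's x axis points from the row of mats towards the jar. Origin: centre of the mat's underside, 4 mm above the bench; its top is 2 mm above the origin.
- side_tray: Fixed empty steel tray to the left or the right, 270 mm (its x) by 130 mm (its y) outside, walls 4 mm thick and 15 mm high, floor 4 mm above the bench: room for the three bottles in a row along x, for instance 75 mm apart. Origin: centre of the underside, at bench height.
- balance: Fixed white bench balance on the other side, 215 x 170 mm, its housing 46 mm high, with a round steel pan 110 mm in diameter; the pan's flat top is 56 mm above the bench. The display lies towards -x. Origin: at bench height, straight below the centre of the pan.
Mind the look-alikes: they are no part of the job. Leave any purple look-alike of the bottle_square alone. Leave any orange look-alike of the bottle_round alone.

How it is judged:
By the outcome, as a careful person would: the job done as asked, in the order asked, and still so for the second after the job is handed in, with the robot touching nothing.
It also fails if it takes over 141 s, if anything falls off the work surface, if the arm or the gripper's body presses on something with over 40 N, if the wrist force passes 120 N, or if a joint passes its speed limit or range.

## Working session

There is one attempt and no reset: what is moved stays moved. The work goes in short steps, Python scripts to look and compute and a shell command to move; the robot and the scene stay as the last step left them, time stands still between calls to the robot, and variables do not carry over. Pictures are saved under pics/ and viewed, at most 14 in all, crops included, and the job is handed in when it is done.

```bash
mkdir -p pics
cat > h.py <<'E'
import numpy as np, cv2
from cell import manip, imaging
def snap(n,f=None):
    c=imaging.get_calibration(n); im=imaging.read_camera(n)
    if f: cv2.imwrite('pics/'+f,im[:,:,::-1])
    return im,c
def ray(c,u,v,z):
    R=np.array(c['R']);t=np.array(c['t']);o=-R.T@t
    d=R.T@np.array([(u-c['cx'])/c['fx'],(v-c['cy'])/c['fy'],1]);return o+d*(z-o[2])/d[2]
def proj(c,X):
    p=np.array(c['R'])@np.array(X)+np.array(c['t']);return c['fx']*p[0]/p[2]+c['cx'],c['fy']*p[1]/p[2]+c['cy']
E
python3 - <<'E'
from h import *
for n in ['scene','side']:
    im,c=snap(n,n+'1.png'); np.save(n+'1.npy',im)
    R=np.array(c['R']);print(n,-R.T@np.array(c['t']),R.T[:,2])
s=manip.read_state();print(s['t'],s['position'],s['orientation'],s['finger_gap'],s['force'])
E
```

```text
scene [ 0.78535172 -0.47959682  0.66988636] [-0.34289996  0.56732338 -0.74870809]
side [ 0.0504816  -0.10404832  0.6726147 ] [ 0.58501041  0.12403773 -0.80148454]
0.1 [0.27133599 0.56225978 0.25507337] [-3.74429430e-04  2.22981798e-01  9.74821973e-01 -1.04806192e-03] 0.08554697800365928 [ 0.04638786 -0.0402147  -0.68207534]
```

View pics/scene1.png

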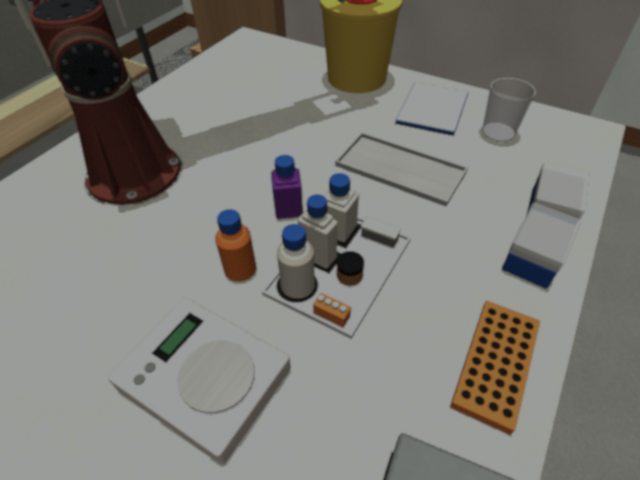

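View pics/side1.png

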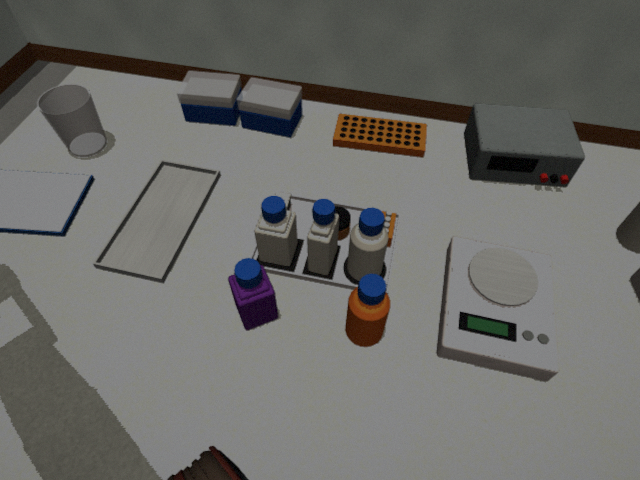

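The scene view shows the row from left to right as square (cap ~340,184), oblong (317,205) and round (294,237). The jar is at (350,268), the slide box at (381,231), the side tray around (402,167), and the pan at (217,376). The side view agrees, with caps at (273,208), (323,210) and (371,222), and the purple and orange look-alikes in front.

```bash
cat > m.py <<'E'
from h import *
C={n:imaging.get_calibration(n) for n in('scene','side')};I={n:np.load(n+'1.npy') for n in C}
def blobs(n):
    h=cv2.cvtColor(I[n],cv2.COLOR_RGB2HSV);m=cv2.inRange(h,(100,150,60),(122,255,255))
    k,l,s,ce=cv2.connectedComponentsWithStats(m);return [(s[i,:5].tolist(),ce[i].round(1)) for i in range(1,k) if s[i,4]>100]
if __name__=='__main__':
    for n in C: print(n,blobs(n))
    def tri(a,b):
        A=[];
        for c,p in((C['scene'],a),(C['side'],b)):
            P=np.hstack([np.array(c['R']),np.array(c['t'])[:,None]]);K=np.array([[c['fx'],0,c['cx']],[0,c['fy'],c['cy']],[0,0,1]]);A.append(K@P)
        X=cv2.triangulatePoints(A[0],A[1],np.array(a,float),np.array(b,float)).ravel();return X[:3]/X[3]
    bs={n:[b[1] for b in blobs(n)] for n in C}
    for a in bs['scene']:
        for b in bs['side']:
            X=tri(a,b);p=proj(C['scene'],X);e=np.hypot(p[0]-a[0],p[1]-a[1])
            if e<3 and .08<X[2]<.2: print(a,b,X.round(4),round(e,2))
    for nm,n,z,ps in [('traySide','side',.015,[(165,163),(220,172),(163,277),(97,265)]),('traySide','scene',.015,[(363,137),(466,171),(447,198),(337,160)]),
      ('white','side',.012,[(291,198),(397,213),(388,285)]),('white','scene',.012,[(409,240),(350,329),(266,291)]),
      ('pan','side',.056,[(503,276)]),('pan','scene',.056,[(217,376)]),('jartop','scene',.046,[(351,263)])]:
        print(nm,n,[ray(C[n],*p,z)[:2].round(3).tolist() for p in ps])
E
python3 m.py
```

```text
scene [([276, 156, 17, 14, 188], array([284. , 162.2])), ([331, 174, 18, 15, 214], array([339.3, 181.1])), ([308, 196, 18, 14, 211], array([316.6, 202.5])), ([218, 210, 21, 18, 279], array([228.1, 218.6])), ([283, 225, 22, 19, 327], array([293.5, 233.8]))]
side [([262, 196, 23, 18, 321], array([272.9, 204.6])), ([313, 199, 22, 16, 273], array([323.3, 206.8])), ([360, 208, 24, 19, 352], array([371.7, 216.9])), ([235, 258, 26, 22, 441], array([247.2, 268.9])), ([359, 274, 27, 23, 494], array([372., 285.]))]
[284.  162.2] [247.2 268.9] [0.3749 0.0739 0.1271] 0.38
[339.3 181.1] [272.9 204.6] [0.4959 0.0707 0.1339] 0.44
[316.6 202.5] [323.3 206.8] [ 0.4971 -0.0106  0.1489] 0.4
[228.1 218.6] [372. 285.] [ 0.383  -0.1054  0.1373] 0.23
[293.5 233.8] [371.7 216.9] [ 0.4988 -0.0859  0.1439] 0.18
traySide side [[0.654, 0.361], [0.655, 0.241], [0.394, 0.246], [0.39, 0.368]]
traySide scene [[0.404, 0.362], [0.66, 0.359], [0.654, 0.255], [0.392, 0.253]]
white side [[0.622, 0.081], [0.632, -0.127], [0.467, -0.132]]
white scene [[0.631, 0.109], [0.623, -0.122], [0.458, -0.128]]
pan side [[0.499, -0.31]]
pan scene [[0.504, -0.309]]
jartop scene [[0.571, -0.022]]
```

```bash
python3 -m handwheel '0 0 0 .14 0;0 0 0 .14 0;0 0 0 .14 0;0 0 0 .14 0;0 0 0 .14 0' 50
python3 -m handwheel '0 0 0 .14 0;0 0 0 .14 0;0 0 0 .122 0;-2 0.8 0 0 0;-3.4 1.5 0 0 0'
python3 -m handwheel '-3.4 1.5 0 0 0;-3.4 1.5 0 0 0;-3.4 1.5 0 0 0;-3.4 1.5 0 0 0;-3.4 1.5 0 0 0'
python3 -m handwheel '-3.4 1.5 0 0 0;-3.4 1.5 0 0 0;-3.4 1.5 0 0 0;-3.4 1.5 0 0 0;-3.4 1.5 0 0 0'
python3 -m handwheel '-3.4 1.5 0 0 0;-3.4 1.5 0 0 0;-3.4 1.5 0 0 0;0 0 0 0 0;0 0 0 0 0'
python3 - <<'E'
from h import *
s=manip.read_state();print(s['t'],s['position'],s['orientation'],s['q'])
im,c=snap('wrist','w1.png');np.save('w1.npy',im);R=np.array(c['R']);print(-R.T@np.array(c['t']),R.T[:,2])
E
```

```text
t: 0.6
position: [0.2715, 0.5625, 0.2555]
orientation: [0.0, 0.546, 0.838, -0.001]
force: [-0.2, -0.4, -0.1]
finger_gap: 0.0857
gripper_force: 0.0
t: 1.1
position: [0.295, 0.5097, 0.2556]
orientation: [-0.0, 0.699, 0.715, -0.0]
force: [1.2, 0.2, -0.8]
finger_gap: 0.0855
gripper_force: 0.0
t: 1.6
position: [0.374, 0.3392, 0.2558]
orientation: [-0.0, 0.7, 0.714, -0.0]
force: [0.4, 0.5, 0.4]
finger_gap: 0.0854
gripper_force: 0.0
t: 2.1
position: [0.4522, 0.1707, 0.2559]
orientation: [-0.0, 0.7, 0.714, -0.0]
force: [0.3, 0.9, 0.6]
finger_gap: 0.0853
gripper_force: 0.0
t: 2.6
position: [0.4989, 0.0705, 0.2558]
orientation: [-0.001, 0.701, 0.713, -0.0]
force: [0.5, 0.7, 0.5]
finger_gap: 0.0855
gripper_force: 0.0
2.6 [0.49887372 0.0705264  0.25576226] [-6.85367831e-04  7.01124234e-01  7.13038749e-01 -2.84284606e-04] [ 7.43256758e-04 -4.32898123e-02  1.89424009e+00  5.79021385e-04
  1.29201804e+00 -1.62663354e-02]
[0.49648688 0.15370507 0.37365399] [ 0.00345204 -0.32328841 -0.94629419]
```

View pics/w1.png

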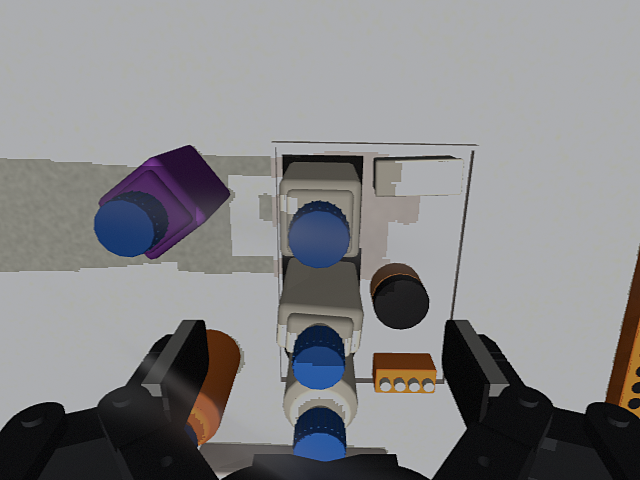

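The wrist view from above shows the square cap top at about (319,234), oblong at (319,356) and round at (320,440). The jar lid is at (400,301), and the white tray's back-left and front-left corners are at (476,146) and (275,142).

Run:
```python
from h import *
c=imaging.get_calibration('wrist')
for n,p,z in [('sq',(319,233.5),.136),('obl',(319,356),.151),('rnd',(320,440),.146),('jar',(400,301),.046),('trayFL',(275,142),.012),('trayBL',(476,146),.012),('BR',(443,381),.012),('FR',(281,380),.012),('boxlidC',(419,173),.036),('matsqcorner',(283,156),.006),('matsqcorner',(362,157),.006)]:
    print(n,ray(c,*p,z)[:2].round(4))
im=np.load('w1.npy');h=cv2.cvtColor(im,cv2.COLOR_RGB2HSV)
m=cv2.inRange(h,(100,150,60),(122,255,255));k,l,s,ce=cv2.connectedComponentsWithStats(m)
for i in range(1,k):
  if s[i,4]>300: print(s[i],ce[i])
# pan
import m as M
for n,box in (('side',(460,240,550,315)),('scene',(170,330,265,420))):
    g=cv2.cvtColor(M.I[n],cv2.COLOR_RGB2GRAY);x0,y0,x1,y1=box
    sub=g[y0:y1,x0:x1];t,b=cv2.threshold(sub,0,255,cv2.THRESH_OTSU+cv2.THRESH_BINARY_INV)
    k,l,s,ce=cv2.connectedComponentsWithStats(b);i=1+s[1:,4].argmax()
    ct=max(cv2.findContours((l==i).astype('u1'),0,1)[0],key=cv2.contourArea)
    e=cv2.fitEllipse(cv2.convexHull(ct));print(n,s[i],e[0][0]+x0,e[0][1]+y0,e[1],ray(M.C[n],e[0][0]+x0,e[0][1]+y0,.056))
```

```text
sq [0.4935 0.0764]
obl [ 4.947e-01 -1.000e-04]
rnd [ 0.4962 -0.0724]
jar [ 0.5649 -0.0147]
trayFL [0.4533 0.1177]
trayBL [0.6261 0.1173]
BR [ 0.6243 -0.1249]
FR [ 0.4543 -0.1268]
boxlidC [0.5737 0.0973]
matsqcorner [0.4594 0.1051]
matsqcorner [0.5291 0.1054]
[  94  207   61   50 2214] [123.76513098 232.22628726]
[292 250  54  18 463] [316.95464363 259.587473  ]
[ 292  345   53   45 1781] [318.04828748 366.92139248]
[ 294  417   52   44 1241] [319.11039484 445.55761483]
side [  8  24  61  43 194] 501.6667785644531 278.1028022766113 (53.32818603515625, 71.17737579345703) [ 0.49443174 -0.30774868  0.056     ]
scene [  0   0  25  28 368] 170.17934608459473 344.7996063232422 (16.959577560424805, 101.38290405273438) [ 0.41102319 -0.30507016  0.056     ]
```

```bash
python3 -m handwheel '.2 -.25 3 0 0;.2 -.25 3 0 0;0 0 3 0 0;0 0 2.2 0 0;0 0 1.2 0 0' 50
python3 -m handwheel '0 0 0 0 255;0 0 0 0 255;0 0 0 0 255;0 0 0 0 255;0 0 0 0 255'
python3 -m handwheel '0 0 0 0 255;0 0 0 0 255;0 0 0 0 255;0 0 0 0 255;0 0 0 0 255'
python3 - <<'E'
from h import *
im,c=snap('wrist','w2.png');print(manip.read_state()['position'])
E
```

```text
t: 3.15
position: [0.4916, 0.0764, 0.1298]
orientation: [-0.002, 0.7, 0.715, -0.001]
force: [-0.3, 0.6, -0.0]
finger_gap: 0.0851
gripper_force: 0.0
t: 3.65
position: [0.4954, 0.0752, 0.1342]
orientation: [0.001, 0.7, 0.714, 0.001]
force: [-0.5, 0.2, 6.0]
finger_gap: 0.0368
gripper_force: 50.3
t: 4.15
position: [0.4954, 0.0751, 0.1342]
orientation: [0.001, 0.7, 0.714, 0.001]
force: [-1.6, 1.0, 6.8]
finger_gap: 0.0364
gripper_force: 50.3
[0.49537671 0.07514519 0.13426121]
```

View pics/w2.png

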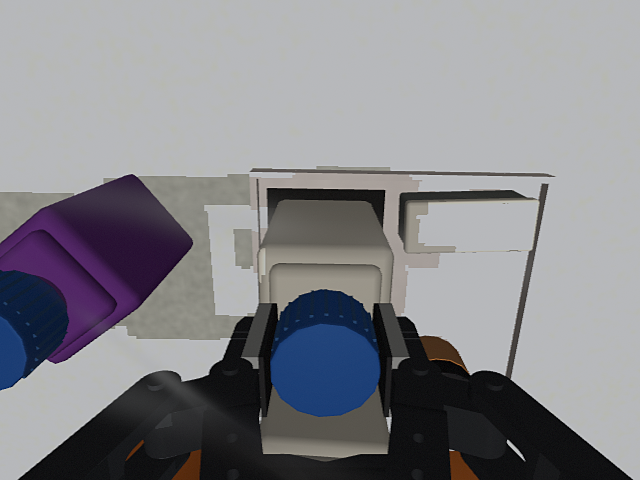

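The square cap, top centre (326,367), is held evenly between the pads.

```bash
python3 -m handwheel '0 0 -.7 0 255;0 0 -1.8 0 255;0 0 -2.5 0 255;0 0 -2 0 255;0 0 -1 0 255' 
python3 -m handwheel '1 .5 0 0 255;2.5 1.3 0 0 255;3.5 1.8 0 0 255;4 2.1 0 0 255;4 2.1 0 0 255'
python3 -m handwheel '3.5 1.8 0 0 255;2.7 1.4 0 0 255;1.5 .8 0 0 255;0 0 0 0 255;0 0 0 0 255'
python3 - <<'E'
from h import *
im,c=snap('wrist','w3.png');s=manip.read_state();print(s['position'],s['force'],s['finger_gap'])
E
```

```text
t: 4.7
position: [0.4949, 0.0749, 0.2143]
orientation: [0.001, 0.7, 0.714, 0.001]
force: [0.8, 0.7, -1.5]
finger_gap: 0.0364
gripper_force: 50.2
t: 5.2
position: [0.5688, 0.2282, 0.2101]
orientation: [-0.001, 0.701, 0.714, -0.001]
force: [1.3, -0.8, -1.3]
finger_gap: 0.0366
gripper_force: 50.4
t: 5.7
position: [0.6065, 0.3044, 0.21]
orientation: [-0.001, 0.7, 0.714, -0.002]
force: [-0.3, -0.3, -2.3]
finger_gap: 0.0363
gripper_force: 50.5
[0.60658952 0.30373639 0.21039854] [-1.02011699  0.15622512 -1.94625123] 0.036845944732170996
```

View pics/w3.png

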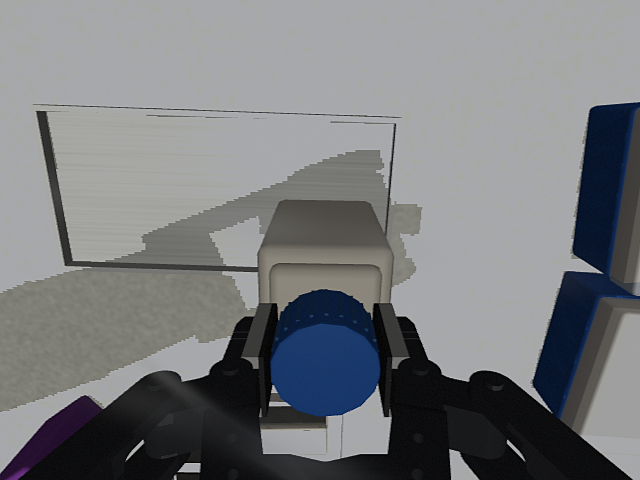

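The tray's corners are at (36,105), (400,117) and (68,266), and the far-x wall ends at about (396,125).

Run:
```python
from h import *
c=imaging.get_calibration('wrist')
for p in [(36,105),(401,117),(66,265),(260,270)]: print(p,ray(c,*p,.015).round(4))
print('cap',ray(c,326,367,.21-.1342+.136))
```

```text
(36, 105) [0.3942 0.3777 0.015 ]
(401, 117) [0.6589 0.3741 0.015 ]
(66, 265) [0.3926 0.2524 0.015 ]
(260, 270) [0.5521 0.251  0.015 ]
cap [0.60576819 0.30178308 0.2118    ]
```

```bash
python3 -m handwheel '.5 .2 1.2 0 255;.4 .2 2.2 0 255;0 0 2.2 0 255;0 0 1.4 0 255;0 0 .5 0 255' 
python3 -m handwheel '0 0 .1 0 255;0 0 .1 0 255;0 0 .1 0 255;0 0 0 0 255;0 0 0 0 255'
python3 -m handwheel '0 0 0 0 150;0 0 0 0 100;0 0 0 0 50;0 0 0 0 0;0 0 0 0 0'
```

```text
t: 6.25
position: [0.6097, 0.3121, 0.134]
orientation: [-0.001, 0.701, 0.713, -0.002]
force: [-0.0, 0.2, -1.9]
finger_gap: 0.0367
gripper_force: 50.5
t: 6.75
position: [0.612, 0.3135, 0.1352]
orientation: [0.0, 0.7, 0.714, 0.001]
force: [0.1, 0.1, -2.0]
finger_gap: 0.0367
gripper_force: 50.5
t: 7.25
position: [0.6117, 0.3134, 0.1347]
orientation: [0.0, 0.7, 0.714, 0.0]
force: [0.7, 0.4, 0.2]
finger_gap: 0.0852
gripper_force: 0.0
```

```bash
python3 -m handwheel '0 0 -1.5 0 0;0 0 -3 0 0;0 0 -4 0 0;0 0 -2 0 0;-2 -.8 0 0 0' 
python3 -m handwheel '-3.7 -1.4 0 0 0;-3.7 -1.4 0 0 0;-3.7 -1.4 0 0 0;-3.7 -1.4 0 0 0;-3.7 -1.4 0 0 0' 
python3 -m handwheel '-3.7 -1.4 0 0 0;-3.7 -1.4 0 0 0;-3.7 -1.5 0 0 0;0 0 0 0 0;0 0 0 0 0'
python3 - <<'E'
from h import *
im,c=snap('wrist','w4.png');np.save('w4.npy',im);s=manip.read_state();print(s['position'],s['orientation'])
for z,X in ((.151,[.4967,-.005,.151]),(.146,[.498,-.083,.146])): print(proj(c,X))
E
```

```text
t: 7.75
position: [0.6074, 0.2959, 0.2471]
orientation: [0.002, 0.7, 0.714, 0.006]
force: [0.5, -0.6, 0.3]
finger_gap: 0.0851
gripper_force: 0.0
t: 8.25
position: [0.5371, 0.1055, 0.2408]
orientation: [0.001, 0.7, 0.714, 0.001]
force: [1.2, -0.8, 0.0]
finger_gap: 0.0857
gripper_force: 0.0
t: 8.75
position: [0.4969, -0.0056, 0.2406]
orientation: [0.001, 0.701, 0.713, 0.001]
force: [0.5, -0.5, 0.8]
finger_gap: 0.0854
gripper_force: 0.0
[ 0.49708535 -0.00485363  0.24042694] [5.76605701e-04 7.00623698e-01 7.13530253e-01 8.24501595e-04]
(np.float64(326.552947318632), np.float64(258.97159168399503))
(np.float64(326.48311376267253), np.float64(374.25190546875854))
```

View pics/w4.png

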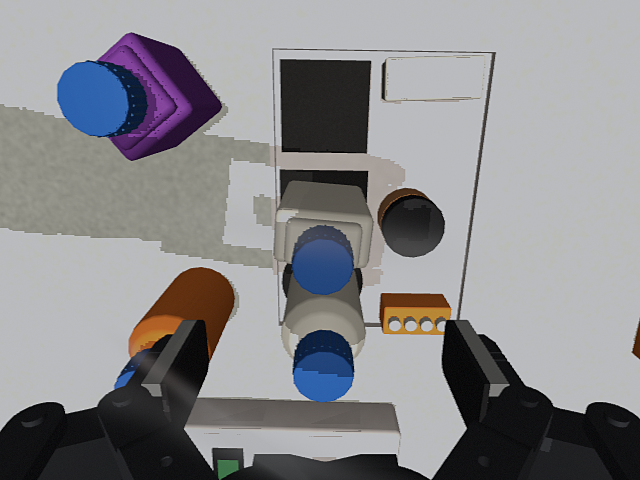

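The square mat is now exposed: corners (281,60), (370,61), (369,154), (282,152). The oblong cap is at (323,263), the round cap at (323,373), and the jar lid at (413,224).

```bash
cat > mat.py <<'E'
from h import *
import sys
c=imaging.get_calibration('wrist')
E
python3 - <<'E'
from h import *
c=imaging.get_calibration('wrist')
for n,p,z in [('obl',(323,263),.151),('rnd',(323,373),.146),('jar',(413,225),.046),('box',(435,78),.036)]: print(n,ray(c,*p,z)[:2].round(4))
g=cv2.cvtColor(np.load('w4.npy'),cv2.COLOR_RGB2GRAY)
b=(g[50:165,276:378]<70).astype('u1')
ct=max(cv2.findContours(b,0,1)[0],key=cv2.contourArea)+np.array([276,50]);e=cv2.approxPolyDP(ct,6,True)[:,0]
q=cv2.boxPoints(cv2.minAreaRect(ct));print(e.tolist())
P=np.array([ray(c,*p,.006)[:2] for p in e]);print(P.round(4).tolist(),P.mean(0).round(4))
for i in range(len(P)): d=P[(i+1)%len(P)]-P[i];print(np.hypot(*d).round(4),np.arctan2(d[1],d[0]).round(3))
print('side slot',c['t'])
E
```

```text
obl [ 0.495  -0.0066]
rnd [ 0.4962 -0.0812]
jar [ 0.5661 -0.016 ]
box [0.5748 0.0931]
[[280, 60], [282, 151], [366, 152], [370, 61]]
[[0.4591, 0.1056], [0.4595, 0.0351], [0.5302, 0.0355], [0.5299, 0.1061]] [0.4947 0.0706]
0.0705 -1.565
0.0707 0.005
0.0706 1.576
0.0708 -3.135
side slot [-0.49607967 -0.04949531  0.36085174]
```

```bash
python3 -m handwheel '-.2 -.15 2 0 0;0 0 3 0 0;0 0 2.6 0 0;0 0 1.4 0 0;0 0 .4 0 0' 
python3 -m handwheel '0 0 0 0 0;0 0 0 0 255;0 0 0 0 255;0 0 0 0 255;0 0 0 0 255'
python3 -m handwheel '0 0 0 0 255;0 0 0 0 255;0 0 -.7 0 255;0 0 -1.8 0 255;0 0 -2.5 0 255' 
python3 -m handwheel '0 0 -2 0 255;0 0 -1 0 255;0 0 0 0 255;0 0 0 0 255;0 0 0 0 255'
```

```text
t: 9.3
position: [0.4942, -0.0058, 0.1436]
orientation: [-0.002, 0.7, 0.714, -0.001]
force: [0.1, -0.3, -0.4]
finger_gap: 0.0856
gripper_force: 0.0
t: 9.8
position: [0.4959, -0.0072, 0.1465]
orientation: [0.001, 0.7, 0.714, 0.001]
force: [0.5, 0.3, -1.1]
finger_gap: 0.0327
gripper_force: 49.7
t: 10.3
position: [0.4927, -0.0066, 0.1933]
orientation: [-0.003, 0.7, 0.714, -0.002]
force: [-0.1, -0.8, -1.1]
finger_gap: 0.0328
gripper_force: 49.9
t: 10.8
position: [0.4939, -0.0068, 0.2236]
orientation: [-0.001, 0.7, 0.714, -0.001]
force: [0.6, -0.6, -1.6]
finger_gap: 0.0326
gripper_force: 49.9
```

```bash
python3 -m handwheel '1 .1 0 0 255;2.5 .3 0 0 255;3.5 .4 0 0 255;4 .5 0 0 255;4 .5 0 0 255'
python3 -m handwheel '4 .5 0 0 255;4 .5 0 0 255;3.6 .4 0 0 255;3 .4 0 0 255;1.6 .2 0 0 255'
python3 -m handwheel '.7 .1 .7 0 255;0 0 1.8 0 255;0 0 2.4 0 255;0 0 1.5 0 255;0 0 .7 0 255' 
python3 -m handwheel '0 0 .4 0 255;0 0 .2 0 255;0 0 .1 0 255;0 0 0 0 255;0 0 0 0 255'
```

```text
t: 11.3
position: [0.5097, 0.1452, 0.2245]
orientation: [-0.001, 0.701, 0.714, -0.0]
force: [0.5, -0.4, -1.8]
finger_gap: 0.0329
gripper_force: 49.9
t: 11.8
position: [0.5263, 0.3086, 0.2243]
orientation: [-0.001, 0.699, 0.715, -0.0]
force: [0.4, -0.4, -1.5]
finger_gap: 0.0327
gripper_force: 49.9
t: 12.3
position: [0.5264, 0.3111, 0.1513]
orientation: [-0.001, 0.701, 0.713, -0.002]
force: [-1.1, 0.4, -2.5]
finger_gap: 0.0328
gripper_force: 49.9
t: 12.8
position: [0.5285, 0.3129, 0.1482]
orientation: [0.0, 0.7, 0.714, 0.001]
force: [-0.1, 0.9, -0.4]
finger_gap: 0.0323
gripper_force: 49.9
```

```bash
python3 -m handwheel '0 0 0 0 150;0 0 0 0 60;0 0 0 0 0;0 0 0 0 0;0 0 -1.5 0 0'
python3 -m handwheel '0 0 -3 0 0;0 0 -3.5 0 0;-1.5 -.1 -1.5 0 0;-3.8 -.4 0 0 0;-4.2 -.4 0 0 0' 
python3 -m handwheel '-4.2 -.4 0 0 0;-4.2 -.4 0 0 0;-4.2 -.4 0 0 0;-4.2 -.4 0 0 0;-4.2 -.4 0 0 0' 
python3 -m handwheel '-4 -.4 0 0 0;-3 -.3 0 0 0;-1.5 -.2 0 0 0;-.5 -.1 0 0 0;0 0 0 0 0'
python3 - <<'E'
from h import *
s=manip.read_state();im,c=snap('wrist','w5.png');np.save('w5.npy',im);print(s['position'],s['orientation'])
E
```

```text
t: 13.3
position: [0.5262, 0.3119, 0.1603]
orientation: [-0.001, 0.7, 0.714, -0.003]
force: [0.7, 0.7, 0.9]
finger_gap: 0.0856
gripper_force: 0.0
t: 13.8
position: [0.5217, 0.2176, 0.2452]
orientation: [0.001, 0.699, 0.715, 0.002]
force: [0.2, -1.7, 0.1]
finger_gap: 0.0852
gripper_force: 0.0
t: 14.3
position: [0.5048, 0.0056, 0.2439]
orientation: [0.001, 0.7, 0.714, 0.001]
force: [-0.2, 0.2, 0.1]
finger_gap: 0.0853
gripper_force: 0.0
t: 14.8
position: [0.4966, -0.0828, 0.2427]
orientation: [-0.0, 0.701, 0.714, 0.0]
force: [-0.3, 0.5, -0.0]
finger_gap: 0.0857
gripper_force: 0.0
[ 0.49663423 -0.08279915  0.24269539] [-2.59606399e-05  7.00586476e-01  7.13567418e-01  3.57760311e-04]
```

View pics/w5.png

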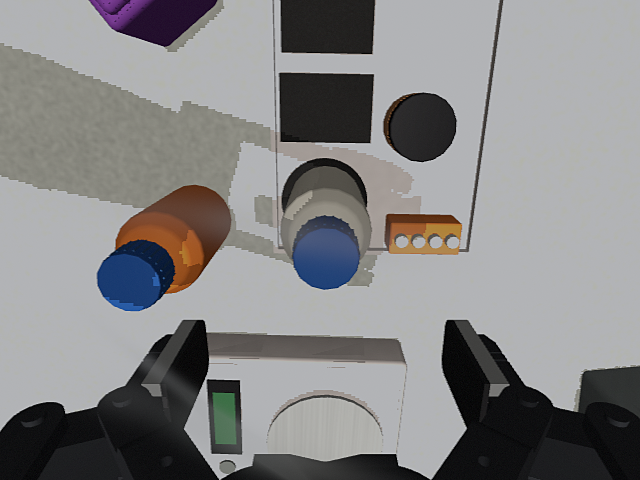

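The round cap is at (326,253) and the jar lid at (420,127). The oblong mat's corners are (280,72), (374,74), (371,143) and (280,142).

```bash
cat > mats.py <<'E'
from h import *
def mat(c,g,box):
    x0,y0,x1,y1=box;b=(g[y0:y1,x0:x1]<70).astype('u1')
    ct=max(cv2.findContours(b,0,1)[0],key=cv2.contourArea)+np.array([x0,y0])
    P=np.array([ray(c,*p[0],.006)[:2] for p in ct],np.float32)
    r=cv2.minAreaRect(P*1000);return np.round(r[0],1),np.round(r[1],1),r[2]
E
python3 - <<'E'
from mats import *
c=imaging.get_calibration('wrist')
for n,p,z in [('rnd',(326,252),.146),('jar',(420,127),.046)]: print(n,ray(c,*p,z)[:2].round(4))
g=cv2.cvtColor(np.load('w5.npy'),cv2.COLOR_RGB2GRAY)
print(mat(c,g,(276,62,380,150)))
ct=max(cv2.findContours((g[80:170,380:470]<75).astype('u1'),0,1)[0],key=cv2.contourArea)+np.array([380,80])
print(cv2.fitEllipse(ct),cv2.boundingRect(ct))
E
```

```text
rnd [ 0.496  -0.0802]
jar [ 0.5644 -0.0182]
(array([494.6,  -7.4]), array([75.2, 53.8]), 0.06984743475914001)
((419.7985534667969, 126.11273956298828), (68.11186218261719, 71.79528045654297), 82.58743286132812) (384, 93, 72, 69)
```

```bash
python3 -m handwheel '.1 0 2.2 0 0;0 0 3.2 0 0;0 0 2.8 0 0;0 0 1.5 0 0;0 0 .5 0 0' 
python3 -m handwheel '0 0 0 0 0;0 0 0 0 255;0 0 0 0 255;0 0 0 0 255;0 0 0 0 255'
python3 -m handwheel '0 0 0 0 255;0 0 0 0 255;0 0 -.7 0 255;0 0 -1.8 0 255;0 0 -2.5 0 255' 
python3 -m handwheel '0 0 -2 0 255;0 0 -1 0 255;0 0 0 0 255;0 0 0 0 255;0 0 0 0 255'
```

```text
t: 15.35
position: [0.4949, -0.0799, 0.1379]
orientation: [-0.002, 0.7, 0.715, -0.001]
force: [-0.5, -0.1, 0.1]
finger_gap: 0.0854
gripper_force: 0.0
t: 15.85
position: [0.4975, -0.0823, 0.1416]
orientation: [0.001, 0.7, 0.714, 0.001]
force: [-0.6, -1.5, 2.6]
finger_gap: 0.0368
gripper_force: 50.6
t: 16.35
position: [0.4942, -0.0813, 0.1883]
orientation: [-0.003, 0.7, 0.714, -0.001]
force: [0.6, -0.5, -2.3]
finger_gap: 0.0364
gripper_force: 50.3
t: 16.85
position: [0.4953, -0.0816, 0.2185]
orientation: [-0.001, 0.7, 0.714, -0.001]
force: [0.1, 0.2, -2.1]
finger_gap: 0.037
gripper_force: 50.4
```

```bash
python3 -m handwheel '1 -.1 0 0 255;2.5 -.3 0 0 255;3.6 -.4 0 0 255;4 -.5 0 0 255;4 -.5 0 0 255'
python3 -m handwheel '4 -.5 0 0 255;4 -.5 0 0 255;4 -.5 0 0 255;4 -.4 0 0 255;3.6 -.4 0 0 255'
python3 -m handwheel '2.8 -.3 0 0 255;1.5 -.2 0 0 255;.6 0 .5 0 255;0 0 1.5 0 255;0 0 2.3 0 255' 
python3 -m handwheel '0 0 2 0 255;0 0 .9 0 255;0 0 .6 0 255;0 0 .3 0 255;0 0 .1 0 255'
python3 -m handwheel '0 0 0 0 255;0 0 0 0 150;0 0 0 0 60;0 0 0 0 0;0 0 0 0 0'
python3 -m handwheel '0 0 -1.5 0 0;0 0 -3 0 0;0 0 -4 0 0;0 0 -4 0 0;0 0 -3 0 0'
python3 - <<'E'
from h import *
im,c=snap('side','s2.png')
E
```

```text
t: 17.35
position: [0.4746, 0.0704, 0.2195]
orientation: [-0.001, 0.701, 0.713, -0.0]
force: [1.3, 0.5, -2.0]
finger_gap: 0.0363
gripper_force: 50.4
t: 17.85
position: [0.4474, 0.2664, 0.2195]
orientation: [-0.0, 0.7, 0.714, -0.001]
force: [0.7, 0.3, -1.9]
finger_gap: 0.0367
gripper_force: 50.4
t: 18.35
position: [0.444, 0.3125, 0.1772]
orientation: [0.001, 0.701, 0.714, 0.001]
force: [-0.5, -0.4, -2.3]
finger_gap: 0.0364
gripper_force: 50.4
t: 18.85
position: [0.443, 0.3126, 0.1398]
orientation: [-0.0, 0.701, 0.714, -0.001]
force: [-4.4, -2.7, 8.1]
finger_gap: 0.0363
gripper_force: 51.4
t: 19.35
position: [0.4434, 0.3132, 0.1385]
orientation: [0.0, 0.7, 0.714, 0.001]
force: [-0.3, -0.7, 0.0]
finger_gap: 0.0783
gripper_force: 0.0
t: 19.85
position: [0.4439, 0.3136, 0.2977]
orientation: [0.001, 0.7, 0.714, 0.002]
force: [-0.3, 0.3, 0.4]
finger_gap: 0.0851
gripper_force: 0.0
```

View pics/s2.png

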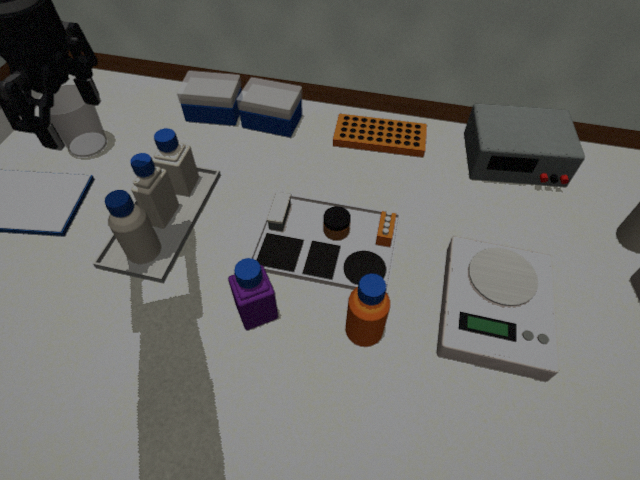

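All three bottles stand upright in the side tray, with caps at (120,203), (143,165) and (166,140). The jar is alone behind the mats at (336,220).

```bash
python3 -m handwheel '-2 .7 0 0 0;-4 1.4 0 0 0;-4 1.4 0 0 0;-4 1.4 0 0 0;-4 1.4 0 0 0'
python3 -m handwheel '-4 1.4 1 0 0;-4 1.4 2 0 0;-4 1.3 2 0 0;-2.3 .8 2 0 0;-1.1 .4 1 0 0'
python3 -m handwheel '0 0 0 0 0;0 0 0 0 0;0 0 0 0 0;0 0 0 0 0;0 0 0 0 0'
python3 - <<'E'
from mats import *
s=manip.read_state();im,c=snap('wrist','w6.png');np.save('w6.npy',im);print(s['position'],s['orientation'])
g=cv2.cvtColor(im,cv2.COLOR_RGB2GRAY);print(proj(c,[.565,-.018,.046]))
x,y=map(int,proj(c,[.565,-.018,.046]));w=60
b=(g[y-w:y+w,x-w:x+w]<75).astype('u1');ct=max(cv2.findContours(b,0,1)[0],key=cv2.contourArea)+np.array([x-w,y-w])
e=cv2.fitEllipse(ct);print(e,ray(c,*e[0],.046))
E
```

```text
t: 20.4
position: [0.5099, 0.1329, 0.2944]
orientation: [0.001, 0.7, 0.714, 0.001]
force: [-0.3, 0.3, -0.5]
finger_gap: 0.0855
gripper_force: 0.0
t: 20.9
position: [0.5651, -0.0208, 0.2121]
orientation: [-0.001, 0.701, 0.713, -0.001]
force: [-0.3, 0.1, -0.6]
finger_gap: 0.0853
gripper_force: 0.0
t: 21.4
position: [0.5656, -0.0177, 0.2143]
orientation: [0.001, 0.7, 0.714, 0.0]
force: [0.1, -0.3, 0.8]
finger_gap: 0.0856
gripper_force: 0.0
[ 0.56561417 -0.0177265   0.21430087] [6.02342574e-04 6.99811086e-01 7.14327541e-01 4.93940683e-04]
(np.float64(325.38641607983146), np.float64(219.56766820032612))
((327.7785339355469, 216.09999084472656), (66.09809112548828, 74.50747680664062), 179.72023010253906) [ 0.56667038 -0.01537046  0.046     ]
```

View pics/w6.png

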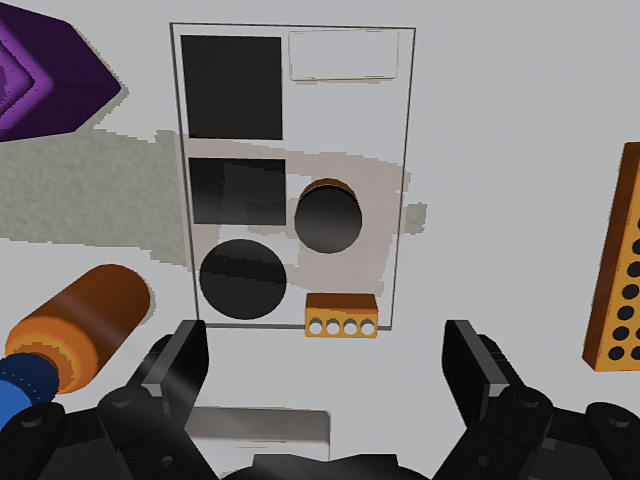

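The jar lid is at (328,218), clear of the slide box (343,53) and the orange block (341,317). All three mats are visible, so I'll measure them too.

```bash
python3 - <<'E'
from mats import *
c=imaging.get_calibration('wrist');g=cv2.cvtColor(np.load('w6.npy'),cv2.COLOR_RGB2GRAY)
for b in ((178,30,290,146),(182,148,292,232),(196,234,292,322)): print(mat(c,g,b))
E
python3 -m handwheel '.1 .05 2.5 0 0;0 0 4.2 0 0;0 0 4.2 0 0;0 0 3.3 0 0;0 0 1.8 0 0'
python3 -m handwheel '0 0 .9 0 0;0 0 .4 0 0;0 0 0 0 0;0 0 0 0 0;0 0 0 0 0'
python3 -m handwheel '0 0 0 0 255;0 0 0 0 255;0 0 0 0 255;0 0 0 0 255;0 0 0 0 255' 40
```

```text
(array([494.6,  69.8]), array([71.7, 71.7]), 0.04034465178847313)
(array([494.5,  -7.9]), array([75.4, 53.9]), 0.19033850729465485)
(array([494.7, -85.9]), array([75.6, 74.6]), 61.255088806152344)
t: 21.95
position: [0.5633, -0.0169, 0.0499]
orientation: [-0.002, 0.7, 0.714, -0.002]
force: [-0.7, -0.9, 0.7]
finger_gap: 0.0853
gripper_force: 0.0
t: 22.45
position: [0.5671, -0.0178, 0.0419]
orientation: [0.001, 0.7, 0.714, 0.001]
force: [-0.4, 0.0, -0.3]
finger_gap: 0.0855
gripper_force: 0.0
t: 22.95
position: [0.5665, -0.0178, 0.0411]
orientation: [0.001, 0.7, 0.714, 0.0]
force: [-0.8, 0.4, 4.9]
finger_gap: 0.0486
gripper_force: 41.6
```

```bash
python3 -m handwheel '0 0 -1 0 255;0 0 -2.5 0 255;0 0 -3.5 0 255;0 0 -3 0 255;0 0 -2 0 255'
python3 -m handwheel '-1 0 0 0 255;-2.5 0 0 0 255;-2.5 0 0 0 255;-1 0 0 0 255;0 0 0 0 255'
python3 - <<'E'
from h import *
s=manip.read_state();im,c=snap('wrist','w7.png');print(s['position'],s['force'])
R=np.array(c['R']);o=-R.T@np.array(c['t'])+np.array([.49663,-.0828,.2427])-np.array(s['position']);c5=dict(c);c5['t']=-R@o
P=[ray(c5,*p,.056)[:2] for p in [(267,446),(383,446),(325,395),(285,408),(366,408)]]
print(np.round(P,4)); A=np.array([[2*p[0],2*p[1],1] for p in P]);x=np.linalg.lstsq(A,[p@p for p in P],rcond=None)[0];print(x[:2],np.sqrt(x[2]+x[0]**2+x[1]**2))
E
```

```text
t: 23.45
position: [0.5665, -0.0178, 0.1628]
orientation: [0.001, 0.7, 0.714, 0.001]
force: [-0.7, -0.0, -0.9]
finger_gap: 0.0486
gripper_force: 41.6
t: 23.95
position: [0.5662, -0.0889, 0.1588]
orientation: [-0.001, 0.701, 0.713, -0.001]
force: [-0.6, 0.9, 0.0]
finger_gap: 0.049
gripper_force: 41.6
[ 0.56617894 -0.08888099  0.15881106] [-0.61693017  0.9269811   0.0308425 ]
[[ 0.4438 -0.3112]
 [ 0.5531 -0.3092]
 [ 0.4976 -0.2519]
 [ 0.4615 -0.2668]
 [ 0.535  -0.2655]]
[ 0.49856518 -0.30667881] 0.05473788482952263
```

View pics/w7.png

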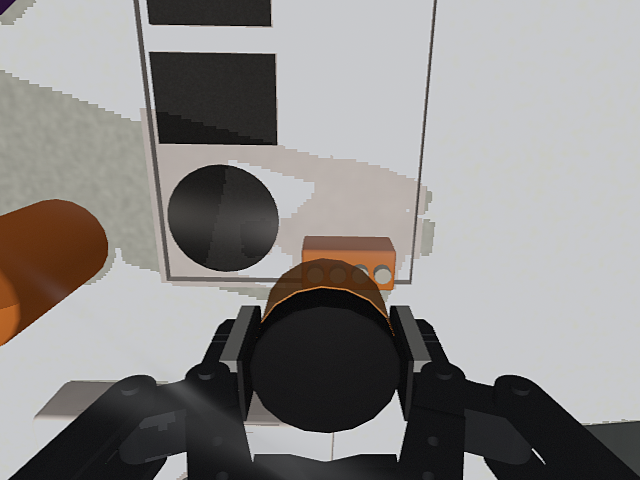

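The jar is held with its lid at about (325,360). The view passes clear over the orange block.

```bash
python3 - <<'E'
from h import *
c=imaging.get_calibration('wrist');print(ray(c,325,360,.1637)-np.array(manip.read_state()['position']))
E
python3 -m handwheel '-1.2 -.4 0 0 255;-2.6 -.8 0 0 255;-3.6 -1.2 0 0 255;-3.8 -1.2 0 0 255;-3.8 -1.2 0 0 255'
python3 -m handwheel '-3.4 -1.1 0 0 255;-2.2 -.7 0 0 255;-1.2 -.4 0 0 255;0 0 0 0 255;0 0 0 0 255'
python3 - <<'E'
from h import *
s=manip.read_state();im,c=snap('wrist','w8.png');print(s['position'],s['force'])
E
```

```text
[-0.00121377  0.00311922  0.00476827]
t: 24.5
position: [0.5213, -0.2392, 0.1601]
orientation: [-0.0, 0.7, 0.714, -0.0]
force: [0.4, 0.0, -1.0]
finger_gap: 0.049
gripper_force: 41.6
t: 25.0
position: [0.5013, -0.306, 0.16]
orientation: [-0.001, 0.7, 0.714, 0.0]
force: [0.4, 0.6, -0.7]
finger_gap: 0.0486
gripper_force: 41.6
[ 0.50134005 -0.30595796  0.16002996] [ 0.41450424  0.64346728 -0.7269898 ]
```

View pics/w8.png

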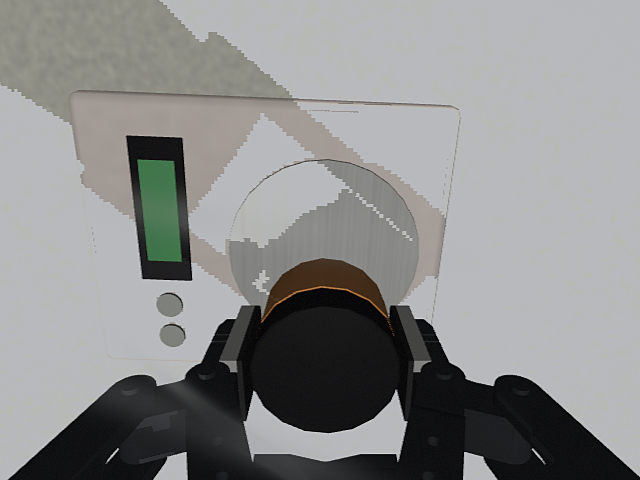

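The pan's arc runs through (230,247), (323,160) and (419,252), with the jar above it.

Run:
```python
from h import *
c=imaging.get_calibration('wrist');s=manip.read_state()
P=[ray(c,*p,.056)[:2] for p in [(230,247),(323,159.5),(419,252),(262,180),(387,182)]]
A=np.array([[2*p[0],2*p[1],1] for p in P]);x=np.linalg.lstsq(A,[p@p for p in P],rcond=None)[0];print(x[:2],np.sqrt(x[2]+x[0]**2+x[1]**2),s['position'],ray(c,325,361,.1649))
```

```text
[ 0.49984208 -0.30782385] 0.054346226635965895 [ 0.50150682 -0.30560869  0.16004829] [ 0.50021894 -0.30275531  0.1649    ]
```

```bash
python3 -m handwheel '-.2 -.1 1 0 255;-.2 0 1.8 0 255;0 0 1.8 0 255;0 0 1 0 255;0 0 .4 0 255'
python3 -m handwheel '0 0 .2 0 255;0 0 .1 0 255;0 0 .1 0 255;0 0 0 0 255;0 0 0 0 255'
```

```text
t: 25.55
position: [0.4995, -0.3094, 0.0982]
orientation: [-0.002, 0.7, 0.714, -0.0]
force: [0.9, 0.4, -1.2]
finger_gap: 0.0489
gripper_force: 41.6
t: 26.05
position: [0.5007, -0.3112, 0.0969]
orientation: [0.001, 0.7, 0.714, 0.0]
force: [-0.2, 0.8, -1.7]
finger_gap: 0.049
gripper_force: 41.6
```

```bash
python3 -m handwheel '0 0 .1 0 255;0 0 0 0 255;0 0 .1 0 255;0 0 0 0 255;0 0 0 0 255'
python3 -m handwheel '0 0 .05 0 255;0 0 0 0 255;0 0 .05 0 255;0 0 0 0 255;0 0 0 0 255'
```

```text
t: 26.55
position: [0.5003, -0.3109, 0.0942]
orientation: [-0.0, 0.7, 0.714, 0.0]
force: [-0.0, 0.1, -0.3]
finger_gap: 0.0488
gripper_force: 41.6
t: 27.05
position: [0.5003, -0.3109, 0.0932]
orientation: [-0.0, 0.7, 0.714, 0.0]
force: [-0.7, 0.3, -1.1]
finger_gap: 0.0489
gripper_force: 41.6
```

```bash
python3 -m handwheel '0 0 .05 0 255;0 0 0 0 255;0 0 .05 0 255;0 0 0 0 255;0 0 0 0 255'
```

```text
t: 27.55
position: [0.5005, -0.311, 0.0931]
orientation: [-0.0, 0.7, 0.714, -0.0]
force: [-1.9, 1.4, 4.7]
finger_gap: 0.0487
gripper_force: 42.0
```

Contact at the expected height (+4.7 N). Release and lift.

```bash
python3 -m handwheel '0 0 0 0 170;0 0 0 0 120;0 0 0 0 60;0 0 0 0 0;0 0 0 0 0'
python3 -m handwheel '0 0 -1.5 0 0;0 0 -3 0 0;0 0 -4 0 0;0 0 -4 0 0;2 0 -4 0 0'
python3 -m handwheel '4 0 -1 0 0;4 0 0 0 0;2.5 0 0 0 0;1 0 0 0 0;0 0 0 0 0'
python3 - <<'E'
from h import *
s=manip.read_state();im,c=snap('wrist','w9.png');print(s['position'],s['force'])
for n in('scene','side'):
    i2,c2=snap(n,n+'3.png');np.save(n+'3.npy',i2)
a=cv2.imread('pics/scene3.png')[330:450,110:300];a=cv2.resize(a,None,fx=2.1,fy=2.1)
b=cv2.imread('pics/side3.png')[230:380,430:560];b=cv2.resize(b,None,fx=2.5,fy=2.5);w=cv2.resize(im[:,:,::-1],(533,400))
C=np.zeros((400,800,3),'u1');C=np.zeros((560,800,3),'u1');C[:252,:399]=a[:252,:399];C[:375,400:725]=b;C[260:560,0:400]=cv2.resize(im[:,:,::-1],(400,300));cv2.imwrite('pics/c3.png',C)
E
```

```text
t: 28.05
position: [0.5003, -0.311, 0.092]
orientation: [-0.0, 0.7, 0.714, 0.0]
force: [0.6, -0.8, 0.1]
finger_gap: 0.0855
gripper_force: 0.0
t: 28.55
position: [0.5001, -0.2926, 0.2603]
orientation: [0.001, 0.701, 0.713, -0.0]
force: [0.7, 0.2, 0.5]
finger_gap: 0.085
gripper_force: 0.0
t: 29.05
position: [0.4979, -0.1752, 0.268]
orientation: [0.001, 0.7, 0.714, 0.0]
force: [-0.1, -0.2, -0.3]
finger_gap: 0.0852
gripper_force: 0.0
[ 0.49791682 -0.17522786  0.26803533] [-0.13815566 -0.18732846 -0.29935122]
```

View pics/c3.png

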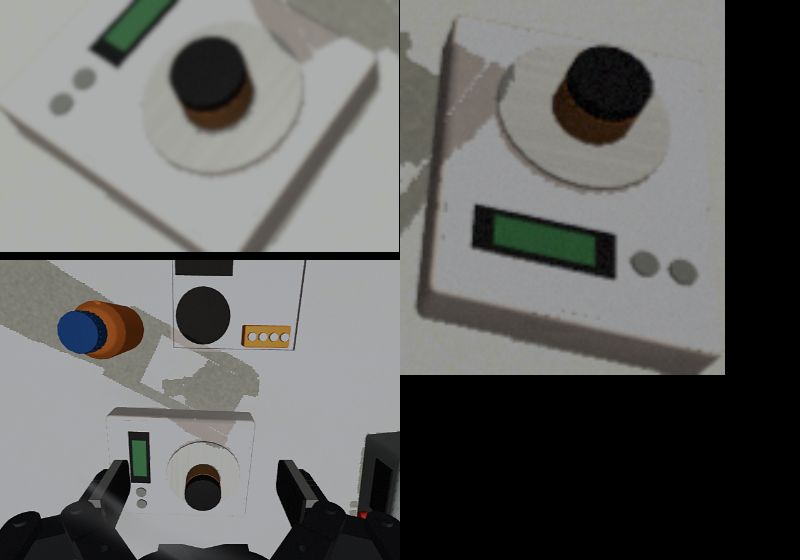

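Run:
```python
from h import *
for n,box in (('scene',(170,335,270,425)),('side',(460,235,550,310)),('wrist',(260,330,390,440))):
    im=cv2.imread('pics/w9.png') if n=='wrist' else cv2.imread('pics/%s3.png'%n);c=imaging.get_calibration(n)
    g=cv2.cvtColor(im,cv2.COLOR_BGR2GRAY);x0,y0,x1,y1=box
    b=((g[y0:y1,x0:x1]<62)&(im[y0:y1,x0:x1,2].astype(int)-im[y0:y1,x0:x1,0]<18)).astype('u1')
    ct=max(cv2.findContours(b,0,1)[0],key=cv2.contourArea)+np.array([x0,y0]);r=cv2.boundingRect(ct)
    e=cv2.fitEllipse(ct);print(n,r,np.round(e[0],1),np.round(e[1],1),'lid at .098',ray(c,*e[0],.098).round(4),' .093',ray(c,*e[0],.093).round(4))
c=imaging.get_calibration('wrist')
P=[ray(c,*p,.056)[:2] for p in [(266,342),(384,342),(325,290),(284,305),(366,305)]]
A=np.array([[2*p[0],2*p[1],1] for p in P]);x=np.linalg.lstsq(A,[p@p for p in P],rcond=None)[0];print(x[:2],np.sqrt(x[2]+x[0]**2+x[1]**2))
```

```text
scene (191, 348, 37, 35) [208.9 364.9] [32.5 35.6] lid at .098 [ 0.5038 -0.3136  0.098 ]  .093 [ 0.5013 -0.3122  0.093 ]
side (497, 249, 34, 30) [513.2 263. ] [27.9 33.7] lid at .098 [ 0.4965 -0.3117  0.098 ]  .093 [ 0.5004 -0.3135  0.093 ]
wrist (296, 344, 58, 57) [324.3 372.2] [56.9 58.2] lid at .098 [ 0.4985 -0.3095  0.098 ]  .093 [ 0.4985 -0.3132  0.093 ]
[ 0.4990875  -0.30955474] 0.05444511312679854
```

The jar stands centred on the pan to within about 3 mm. Next I return the round bottle.

```bash
python3 -m handwheel '2.5 -.3 0 0 0;4 -.35 0 0 0;4 -.35 0 0 0;4 -.35 0 0 0;4 -.35 0 0 0'
python3 -m handwheel '4 -.35 0 0 0;4 -.35 0 0 0;4 -.35 0 0 0;4 -.35 0 0 0;4 -.35 0 0 0'
python3 -m handwheel '4 -.35 0 0 0;4 -.35 0 0 0;2.4 -.35 0 0 0;0 0 0 0 0;0 0 0 0 0'
python3 - <<'E'
from h import *
s=manip.read_state();im,c=snap('wrist','w10.png');print(s['position'],s['orientation'])
E
```

```text
t: 29.7
position: [0.4775, 0.0087, 0.2673]
orientation: [0.0, 0.701, 0.713, -0.0]
force: [0.1, -0.3, 0.6]
finger_gap: 0.0853
gripper_force: 0.0
t: 30.2
position: [0.4567, 0.2089, 0.2674]
orientation: [0.0, 0.701, 0.713, 0.0]
force: [1.1, -0.4, -0.5]
finger_gap: 0.0856
gripper_force: 0.0
t: 30.7
position: [0.4442, 0.3114, 0.2669]
orientation: [0.0, 0.7, 0.714, -0.001]
force: [-0.1, -1.3, 0.9]
finger_gap: 0.085
gripper_force: 0.0
[0.44424712 0.3114002  0.26690181] [ 3.34400834e-04  7.00408241e-01  7.13742143e-01 -5.81357826e-04]
```

View pics/w10.png

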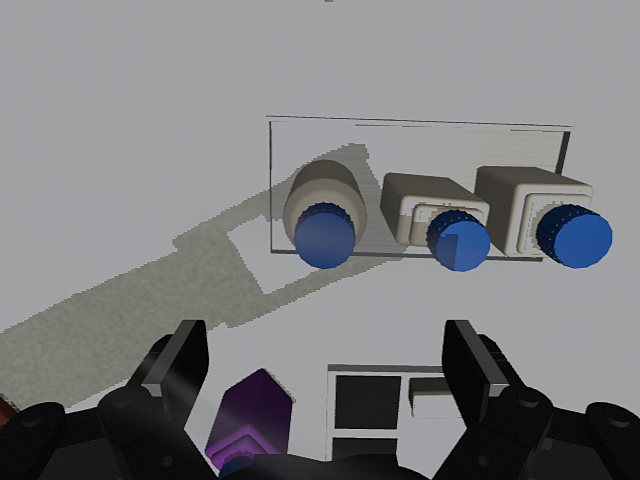

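The caps are at (325,236), (459,240) and (575,236), and all three bottles are upright. I'll descend on the round one with the fingers partly closed.

```bash
python3 -m handwheel '.2 -.05 2.5 0 60;0 0 3.5 0 60;0 0 3.5 0 60;0 0 2 0 60;0 0 .9 0 60'
python3 -m handwheel '0 0 .3 0 60;0 0 0 0 60;0 0 0 0 255;0 0 0 0 255;0 0 0 0 255' 50
python3 -m handwheel '0 0 0 0 255;0 0 0 0 255;0 0 0 0 255;0 0 -.7 0 255;0 0 -1.8 0 255'
python3 -m handwheel '0 0 -2.5 0 255;0 0 -2 0 255;0 0 -1.5 0 255;0 0 -.5 0 255;0 0 0 0 255'
python3 - <<'E'
from h import *
s=manip.read_state();im,c=snap('wrist','w11.png');np.save('w11.npy',im);print(s['position'],s['orientation'])
g=im.astype(int);b=((g[:,:,2]-g[:,:,0]>50)).astype('u1');b[:, :230]=0;b[:,420:]=0
ct=max(cv2.findContours(b,0,1)[0],key=cv2.contourArea);x,y,w,h=cv2.boundingRect(ct);print(x,y,w,h)
E
```

```text
t: 31.25
position: [0.442, 0.3115, 0.1405]
orientation: [-0.001, 0.701, 0.713, -0.003]
force: [-0.8, 0.1, 0.3]
finger_gap: 0.0651
gripper_force: 0.0
t: 31.75
position: [0.4441, 0.3148, 0.1422]
orientation: [0.0, 0.7, 0.714, 0.002]
force: [-1.1, -0.6, 4.8]
finger_gap: 0.0362
gripper_force: 50.5
t: 32.25
position: [0.4408, 0.313, 0.1631]
orientation: [-0.001, 0.7, 0.714, -0.003]
force: [-0.5, -0.4, -2.7]
finger_gap: 0.0368
gripper_force: 50.2
t: 32.75
position: [0.4431, 0.3142, 0.2307]
orientation: [0.0, 0.7, 0.714, 0.0]
force: [0.4, 0.5, -2.0]
finger_gap: 0.0368
gripper_force: 50.3
[0.44310167 0.31416845 0.23072372] [1.53305027e-04 7.00327540e-01 7.13821489e-01 4.42065055e-04]
270 322 110 96
```

Run:
```python
from h import *
c=imaging.get_calibration('wrist');s=manip.read_state();o=ray(c,325,367,.2325)-np.array(s['position']);print(o, 'TCP target round', np.array([.4947,-.0859])-o[:2])
```

```text
[-0.00117696 -0.00091946  0.00283971] TCP target round [ 0.49587696 -0.08498054]
```

```bash
python3 -m handwheel '-.6 .1 0 0 255;-1.5 .2 0 0 255;-2.8 .3 0 0 255;-3.6 .4 0 0 255;-4 .45 0 0 255'
python3 -m handwheel '-4 .45 0 0 255;-4 .45 0 0 255;-4 .45 0 0 255;-4 .45 0 0 255;-4 .45 0 0 255'
python3 -m handwheel '-3.6 .4 0 0 255;-2.5 .25 0 0 255;-1 .1 0 0 255;-.4 .05 0 0 255;0 0 0 0 255'
python3 -m handwheel '0 0 .7 0 255;0 0 1.8 0 255;0 0 2.2 0 255;0 0 1.5 0 255;0 0 .8 0 255'
python3 -m handwheel '0 0 .5 0 255;0 0 .3 0 255;0 0 .2 0 255;0 0 0 0 255;0 0 0 0 255'
```

```text
t: 33.3
position: [0.4593, 0.1874, 0.2294]
orientation: [-0.0, 0.7, 0.714, -0.001]
force: [0.6, -0.0, -1.2]
finger_gap: 0.0368
gripper_force: 50.3
t: 33.8
position: [0.4851, -0.0128, 0.2296]
orientation: [-0.0, 0.701, 0.714, -0.001]
force: [1.4, 0.8, -2.5]
finger_gap: 0.0366
gripper_force: 50.3
t: 34.3
position: [0.4951, -0.085, 0.2298]
orientation: [-0.001, 0.701, 0.714, -0.0]
force: [0.4, 0.1, -2.2]
finger_gap: 0.0366
gripper_force: 50.3
t: 34.8
position: [0.494, -0.0833, 0.158]
orientation: [-0.002, 0.7, 0.714, -0.001]
force: [-0.6, 0.9, -2.4]
finger_gap: 0.0367
gripper_force: 50.4
t: 35.3
position: [0.496, -0.0852, 0.1509]
orientation: [0.001, 0.7, 0.714, 0.0]
force: [0.1, 0.3, -1.1]
finger_gap: 0.0366
gripper_force: 50.4
```

```bash
python3 -m handwheel '0 0 .2 0 255;0 0 .2 0 255;0 0 .1 0 255;0 0 0 0 255;0 0 0 0 255'
python3 -m handwheel '0 0 .1 0 255;0 0 0 0 255;0 0 .05 0 255;0 0 0 0 255;0 0 0 0 255'
```

```text
t: 35.8
position: [0.4955, -0.085, 0.1452]
orientation: [-0.0, 0.7, 0.714, -0.0]
force: [-0.1, -0.3, -2.4]
finger_gap: 0.0364
gripper_force: 50.4
t: 36.3
position: [0.4957, -0.0851, 0.1443]
orientation: [0.0, 0.7, 0.714, -0.0]
force: [-1.0, -0.1, 2.2]
finger_gap: 0.0366
gripper_force: 50.7
```

```bash
python3 -m handwheel '0 0 0 0 170;0 0 0 0 100;0 0 0 0 0;0 0 0 0 0;0 0 -1.5 0 0'
python3 -m handwheel '0 0 -3 0 0;0 0 -3.5 0 0;0 0 -1.5 0 0;2 .2 0 0 0;4 .4 0 0 0'
python3 -m handwheel '4 .4 0 0 0;4 .4 0 0 0;4 .4 0 0 0;4 .4 0 0 0;4 .4 0 0 0'
python3 -m handwheel '4 .4 0 0 0;4 .4 0 0 0;3.5 .4 0 0 0;1.7 .2 0 0 60;.5 0 0 0 60'
python3 -m handwheel '0 0 0 0 60;0 0 0 0 60;0 0 0 0 60;0 0 0 0 60;0 0 0 0 60'
```

```text
t: 36.8
position: [0.4938, -0.0844, 0.1567]
orientation: [-0.002, 0.7, 0.714, -0.001]
force: [-0.1, -0.8, -0.6]
finger_gap: 0.0852
gripper_force: 0.0
t: 37.3
position: [0.5012, -0.0262, 0.2395]
orientation: [0.001, 0.702, 0.712, 0.0]
force: [0.6, 0.1, -0.4]
finger_gap: 0.0854
gripper_force: 0.0
t: 37.8
position: [0.5163, 0.177, 0.238]
orientation: [-0.0, 0.7, 0.714, -0.0]
force: [0.9, -0.7, 0.6]
finger_gap: 0.0854
gripper_force: 0.0
t: 38.3
position: [0.5277, 0.314, 0.2379]
orientation: [-0.0, 0.7, 0.715, -0.001]
force: [0.3, -0.2, -0.8]
finger_gap: 0.0654
gripper_force: 0.0
t: 38.8
position: [0.5282, 0.3119, 0.239]
orientation: [0.0, 0.701, 0.713, 0.0]
force: [0.1, -0.7, -0.0]
finger_gap: 0.0654
gripper_force: 0.0
```

```bash
python3 -m handwheel '.1 0 2 0 60;0 0 3 0 60;0 0 2.6 0 60;0 0 1.2 0 60;0 0 .4 0 60'
python3 -m handwheel '0 0 0 0 60;0 0 0 0 60;0 0 0 0 255;0 0 0 0 255;0 0 0 0 255' 50
python3 -m handwheel '0 0 0 0 255;0 0 0 0 255;0 0 0 0 255;0 0 -.7 0 255;0 0 -1.8 0 255'
python3 -m handwheel '0 0 -2.5 0 255;0 0 -2 0 255;0 0 -1.5 0 255;0 0 -.5 0 255;0 0 0 0 255'
python3 - <<'E'
from h import *
s=manip.read_state();im,c=snap('wrist','w12.png');print(s['position'],s['orientation'])
g=im.astype(int);b=((g[:,:,2]-g[:,:,0]>50)).astype('u1');b[:, :230]=0;b[:,420:]=0
ct=max(cv2.findContours(b,0,1)[0],key=cv2.contourArea);x,y,w,h=cv2.boundingRect(ct);print(x,y,w,h)
E
```

```text
t: 39.3
position: [0.527, 0.313, 0.145]
orientation: [-0.001, 0.7, 0.714, -0.002]
force: [-0.4, 0.1, -0.1]
finger_gap: 0.0651
gripper_force: 0.0
t: 39.8
position: [0.5287, 0.3142, 0.1483]
orientation: [0.0, 0.7, 0.714, 0.001]
force: [-0.3, 0.2, 4.5]
finger_gap: 0.0325
gripper_force: 49.8
t: 40.3
position: [0.5258, 0.3126, 0.169]
orientation: [-0.001, 0.7, 0.714, -0.003]
force: [0.4, -0.7, -2.1]
finger_gap: 0.0323
gripper_force: 49.7
t: 40.8
position: [0.5282, 0.3137, 0.2372]
orientation: [0.0, 0.7, 0.714, 0.0]
force: [0.7, 0.1, -1.2]
finger_gap: 0.0329
gripper_force: 49.8
[0.52818922 0.31373813 0.237217  ] [1.75608793e-04 7.00362144e-01 7.13787552e-01 4.09431193e-04]
277 325 97 85
```

Run:
```python
from h import *
c=imaging.get_calibration('wrist');s=manip.read_state();o=ray(c,325.3,365,.238)-np.array(s['position']);t=np.array([.4945,-.0079])-o[:2];d=t-s['position'][:2];a=.0192
print(o,t,'ty',d[0]+a*d[1],'tx',d[1]-a*d[0])
```

```text
[-0.00109526 -0.00081971  0.0018847 ] [ 0.49559526 -0.00708029] ty -0.03819738189973844 tx -0.3199483962824017
```

```bash
python3 -m handwheel '-.6 -.1 0 0 255;-1.5 -.2 0 0 255;-2.8 -.3 0 0 255;-3.6 -.45 0 0 255;-4 -.45 0 0 255'
python3 -m handwheel '-4 -.45 0 0 255;-4 -.45 0 0 255;-4 -.45 0 0 255;-3.6 -.4 0 0 255;-2.5 -.3 0 0 255'
python3 -m handwheel '-1 -.15 0 0 255;-.4 -.1 0 0 255;0 0 .7 0 255;0 0 1.8 0 255;0 0 2.2 0 255'
python3 -m handwheel '0 0 1.5 0 255;0 0 .8 0 255;0 0 .5 0 255;0 0 .3 0 255;0 0 .2 0 255'
python3 -m handwheel '0 0 .1 0 255;0 0 0 0 255;0 0 0 0 255;0 0 0 0 255;0 0 0 0 255'
```

```text
t: 41.35
position: [0.5143, 0.1866, 0.2358]
orientation: [-0.0, 0.7, 0.714, -0.001]
force: [0.6, -1.5, -0.5]
finger_gap: 0.0324
gripper_force: 49.8
t: 41.85
position: [0.4967, 0.004, 0.236]
orientation: [-0.0, 0.701, 0.713, -0.001]
force: [0.8, -1.0, -1.4]
finger_gap: 0.0327
gripper_force: 49.8
t: 42.35
position: [0.4969, -0.0058, 0.1898]
orientation: [0.001, 0.7, 0.714, 0.001]
force: [0.9, 0.7, -0.9]
finger_gap: 0.0324
gripper_force: 49.8
t: 42.85
position: [0.4966, -0.0067, 0.1572]
orientation: [0.0, 0.7, 0.714, 0.0]
force: [-0.3, 0.8, -1.6]
finger_gap: 0.0324
gripper_force: 49.9
t: 43.35
position: [0.4962, -0.0071, 0.156]
orientation: [0.0, 0.7, 0.714, 0.0]
force: [-0.5, 0.0, -1.8]
finger_gap: 0.0324
gripper_force: 49.9
```

```bash
python3 -m handwheel '0 0 .2 0 255;0 0 .15 0 255;0 0 .1 0 255;0 0 0 0 255;0 0 0 0 255'
python3 -m handwheel '0 0 .1 0 255;0 0 0 0 255;0 0 0 0 255;0 0 0 0 255;0 0 0 0 255'
```

```text
t: 43.85
position: [0.496, -0.007, 0.1512]
orientation: [-0.0, 0.7, 0.714, -0.0]
force: [0.0, -0.5, -1.1]
finger_gap: 0.0326
gripper_force: 49.9
t: 44.35
position: [0.4962, -0.007, 0.1504]
orientation: [0.0, 0.7, 0.714, 0.0]
force: [-0.7, -0.6, -1.5]
finger_gap: 0.0325
gripper_force: 50.0
```

```bash
python3 -m handwheel '0 0 .05 0 255;0 0 0 0 255;0 0 .05 0 255;0 0 0 0 255;0 0 0 0 255'
```

```text
t: 44.85
position: [0.4964, -0.0071, 0.1503]
orientation: [0.0, 0.7, 0.714, -0.0]
force: [-2.2, 0.2, 5.8]
finger_gap: 0.032
gripper_force: 50.5
```

```bash
python3 -m handwheel '0 0 0 0 170;0 0 0 0 100;0 0 0 0 0;0 0 0 0 0;0 0 -1.5 0 0'
python3 -m handwheel '0 0 -3 0 0;0 0 -3.5 0 0;0 0 -1.5 0 0;2 .8 0 0 0;3.8 1.45 0 0 0'
python3 -m handwheel '3.8 1.45 0 0 0;3.8 1.45 0 0 0;3.8 1.45 0 0 0;3.8 1.45 0 0 0;3.8 1.45 0 0 0'
python3 -m handwheel '3.8 1.45 0 0 0;2.2 .8 0 0 0;1 .35 0 0 60;0 0 0 0 60;0 0 0 0 60'
python3 -m handwheel '0 0 0 0 60;0 0 0 0 60;0 0 0 0 60;0 0 0 0 60;0 0 0 0 60'
```

```text
t: 45.35
position: [0.4941, -0.0067, 0.162]
orientation: [-0.002, 0.7, 0.714, -0.002]
force: [0.0, 0.2, -0.0]
finger_gap: 0.0853
gripper_force: 0.0
t: 45.85
position: [0.5179, 0.0503, 0.2448]
orientation: [0.001, 0.702, 0.712, 0.0]
force: [0.9, -0.5, 0.2]
finger_gap: 0.0855
gripper_force: 0.0
t: 46.35
position: [0.5864, 0.2443, 0.2431]
orientation: [-0.0, 0.7, 0.714, -0.001]
force: [-0.1, -0.8, 0.6]
finger_gap: 0.0854
gripper_force: 0.0
t: 46.85
position: [0.6106, 0.3122, 0.2435]
orientation: [-0.0, 0.7, 0.714, -0.001]
force: [-0.1, -0.0, -0.4]
finger_gap: 0.065
gripper_force: 0.0
t: 47.35
position: [0.6111, 0.313, 0.2445]
orientation: [0.0, 0.7, 0.714, 0.0]
force: [0.1, -0.5, 0.2]
finger_gap: 0.0655
gripper_force: 0.0
```

```bash
python3 -m handwheel '0 0 2.3 0 60;0 0 3.5 0 60;0 0 3.3 0 60;0 0 1.6 0 60;0 0 .6 0 60'
python3 -m handwheel '0 0 0 0 60;0 0 0 0 60;0 0 0 0 255;0 0 0 0 255;0 0 0 0 255' 50
python3 -m handwheel '0 0 0 0 255;0 0 0 0 255;0 0 0 0 255;0 0 -.7 0 255;0 0 -1.8 0 255'
python3 -m handwheel '0 0 -2.5 0 255;0 0 -2 0 255;0 0 -1.5 0 255;0 0 -.5 0 255;0 0 0 0 255'
python3 - <<'E'
from h import *
s=manip.read_state();im,c=snap('wrist','w13.png');print(s['position'],s['orientation'])
g=im.astype(int);b=((g[:,:,2]-g[:,:,0]>50)).astype('u1');b[:, :230]=0;b[:,420:]=0
ct=max(cv2.findContours(b,0,1)[0],key=cv2.contourArea);x,y,w,h=cv2.boundingRect(ct);print(x,y,w,h)
v=y+h-.93*w/2
o=ray(c,x+w/2,v,s['position'][2]+.0015)-np.array(s['position']);t=np.array([.4946,.0698])-o[:2];d=t-s['position'][:2];a=.0192
print(o,t,'ty',d[0]+a*d[1],'tx',d[1]-a*d[0])
E
```

```text
t: 47.85
position: [0.6095, 0.3127, 0.1285]
orientation: [-0.001, 0.7, 0.714, -0.002]
force: [-0.3, -0.3, 0.7]
finger_gap: 0.0658
gripper_force: 0.0
t: 48.35
position: [0.6119, 0.3138, 0.1336]
orientation: [0.0, 0.7, 0.714, 0.001]
force: [-1.1, 0.5, 5.8]
finger_gap: 0.0363
gripper_force: 50.2
t: 48.85
position: [0.6089, 0.3124, 0.1538]
orientation: [-0.001, 0.7, 0.714, -0.003]
force: [-0.2, -0.4, -2.6]
finger_gap: 0.0366
gripper_force: 50.2
t: 49.35
position: [0.6115, 0.3134, 0.2225]
orientation: [0.0, 0.7, 0.714, 0.001]
force: [0.6, 0.2, -2.8]
finger_gap: 0.0367
gripper_force: 50.2
[0.61146401 0.31342905 0.22251364] [3.97478520e-04 7.00355557e-01 7.13793509e-01 8.73301398e-04]
271 321 109 94
[-0.00103449 -0.00085387  0.0015    ] [0.49563449 0.07065387] ty -0.12049080653804364 tx -0.24055125249054107
```

```bash
python3 -m handwheel '-.6 -.3 0 0 255;-1.5 -.75 0 0 255;-2.8 -1.4 0 0 255;-3.6 -1.8 0 0 255;-4 -2 0 0 255'
python3 -m handwheel '-4 -2 0 0 255;-3.6 -1.8 0 0 255;-2.5 -1.25 0 0 255;-1 -.5 0 0 255;-.5 -.25 0 0 255'
python3 -m handwheel '0 0 0 0 255;0 0 .7 0 255;0 0 1.8 0 255;0 0 2.2 0 255;0 0 1.5 0 255'
python3 -m handwheel '0 0 .9 0 255;0 0 .5 0 255;0 0 .3 0 255;0 0 .2 0 255;0 0 0 0 255'
python3 -m handwheel '0 0 .2 0 255;0 0 .1 0 255;0 0 0 0 255;0 0 0 0 255;0 0 0 0 255'
```

```text
t: 49.9
position: [0.5493, 0.1859, 0.2196]
orientation: [-0.001, 0.7, 0.714, -0.001]
force: [-0.1, -0.6, -1.1]
finger_gap: 0.0367
gripper_force: 50.3
t: 50.4
position: [0.4941, 0.0691, 0.2204]
orientation: [-0.001, 0.701, 0.713, -0.0]
force: [0.3, -0.3, -1.5]
finger_gap: 0.0368
gripper_force: 50.4
t: 50.9
position: [0.4947, 0.0711, 0.1573]
orientation: [-0.001, 0.7, 0.714, -0.001]
force: [-1.1, -0.3, -2.7]
finger_gap: 0.0362
gripper_force: 50.4
t: 51.4
position: [0.4956, 0.0701, 0.1407]
orientation: [0.0, 0.7, 0.714, 0.0]
force: [-0.1, -0.4, -1.1]
finger_gap: 0.0362
gripper_force: 50.4
t: 51.9
position: [0.4952, 0.07, 0.1374]
orientation: [0.0, 0.7, 0.714, 0.0]
force: [-0.5, 0.4, -2.1]
finger_gap: 0.0364
gripper_force: 50.4
```

```bash
python3 -m handwheel '.05 0 .1 0 255;0 0 0 0 255;0 0 .05 0 255;0 0 0 0 255;0 0 0 0 255'
python3 -m handwheel '0 0 .05 0 255;0 0 0 0 255;0 0 0 0 255;0 0 0 0 255;0 0 0 0 255'
```

```text
t: 52.4
position: [0.4951, 0.0705, 0.1358]
orientation: [-0.0, 0.7, 0.714, -0.0]
force: [-0.0, -0.3, -1.9]
finger_gap: 0.0368
gripper_force: 50.4
t: 52.9
position: [0.4952, 0.0705, 0.1356]
orientation: [0.0, 0.7, 0.714, 0.0]
force: [-0.8, -0.3, 2.6]
finger_gap: 0.0366
gripper_force: 50.7
```

Contact. I'll release, lift clear and check the result.

```bash
python3 -m handwheel '0 0 0 0 170;0 0 0 0 100;0 0 0 0 0;0 0 0 0 0;0 0 -1.5 0 0'
python3 -m handwheel '0 0 -3 0 0;0 0 -4 0 0;0 0 -4 0 0;2 0 -3 0 0;4 0 0 0 0'
python3 -m handwheel '4 0 0 0 0;4 0 0 0 0;4 0 0 0 0;2 0 0 0 0;0 0 0 0 0'
python3 - <<'E'
from h import *
a,_=snap('scene','f1.png');b,_=snap('side','f2.png')
C=np.zeros((600,800,3),'u1')
C[:,:400]=cv2.resize(a[150:390,250:410],(400,600));C[:400,400:]=cv2.resize(b[180:380,230:430],(400,400));C[400:,400:667]=cv2.resize(b,(267,200));cv2.imwrite('pics/f.png',C[:,:,::-1])
E
```

```text
t: 53.4
position: [0.4932, 0.0705, 0.1482]
orientation: [-0.002, 0.7, 0.714, -0.002]
force: [-0.3, 0.3, -0.1]
finger_gap: 0.0852
gripper_force: 0.0
t: 53.9
position: [0.4977, 0.1299, 0.2969]
orientation: [0.004, 0.702, 0.712, 0.005]
force: [1.0, 0.9, 0.3]
finger_gap: 0.0856
gripper_force: 0.0
t: 54.4
position: [0.4909, 0.273, 0.29]
orientation: [-0.0, 0.699, 0.715, 0.0]
force: [0.6, -0.7, -0.5]
finger_gap: 0.0855
gripper_force: 0.0
```

View pics/f.png

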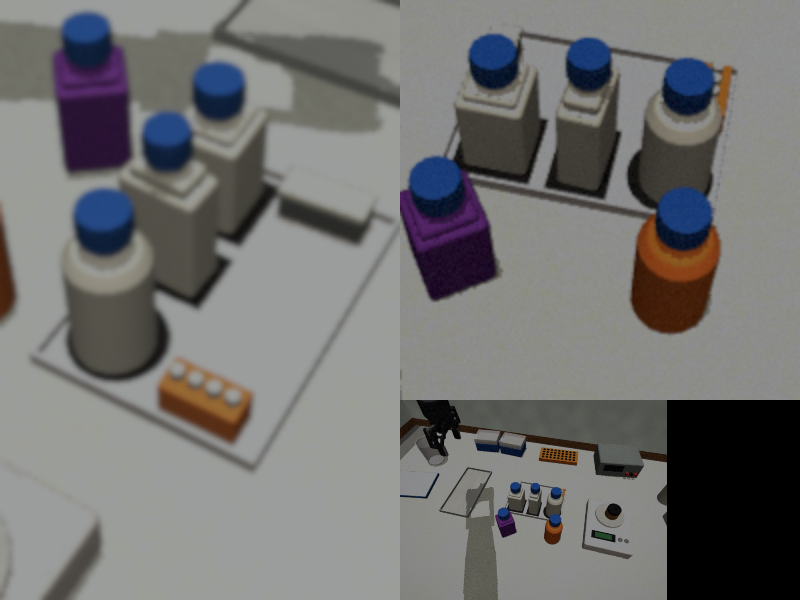

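All three bottles stand upright on their own mats: in the scene crop the round body is at (112,320), the oblong at (170,240) and the square at (235,180), each with an even mat margin. The jar is still on the pan, and the slide box and look-alikes have not moved.

```bash
python3 -c "
from cell import manip
print(manip.sign_off())"
```

```text
the job is handed in; nothing more can be done
None
```

The job is handed in at about 54 s: the jar sits within about 3 mm of the middle of the balance pan, all three bottles are back upright on their own mats, and the final pictures show the slide box and look-alikes where they started.

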